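# Load a capsule carton past the one-way flap of a counting magazine

### The job

Lay the capsule carton lengthwise in the open mouth of the magazine, in front of the orange flap, then push it from behind through the flap until you feel it press firmly on the sprung rubber counting stop at the back, so that it is counted; press gently there, do not force the stop. Then let go, so that the carton comes back to rest against the closed flap. Let the carton itself work the flap (keep the fingers off it), handle the carton upright, and leave the label roll, the pots and the dropper bottle alone.

Things in the scene. Friction and masses are not known exactly. Their poses are not given: they have to be found in the camera images.
- carton: White carton with dark printing, 52 x 84 x 30 mm (own x, y, z), about 50 g, lying flat and loose on the open worktop (others far right at the back are not meant). Origin: centre of the underside; y along its 84 mm length, z up. It goes into the magazine with its length along the channel, either end first.
- magazine: Fixed blue base plate, 310 x 92 x 6 mm, with an aluminium channel; position and yaw vary. Origin: underside, on the channel's centre line, below the tip of the closed flap. x runs inwards along the channel, y left, z up; plate from x = -150 to +160 mm. All x values below are in this frame. Slick channel, floor at z = 6 mm, 57 mm wide.
- mouth (a point): On the channel floor at x = -95 mm: where the carton's centre belongs in the open mouth, clear of the flap. The mouth reaches from x = -150 to -47 mm between guides 57 mm apart, 14 mm high above the floor, flared outwards over the first 30 mm.
- flap: Orange one-way flap: leaf 56 mm long, origin on its vertical hinge (x = -43, y = +36 mm), x along the leaf. Closed, it slants at 0.70 rad to the channel, inwards from the left side to the centre line; the carton swings it inwards towards the left side. Opening it takes 2 to 8 N of push. Shut behind the carton it bars the way back.
- flap_top (a point): Point on the top edge of the flap, near its tip, 12 mm above the channel floor (18 mm above the worktop). Fingertips kept 20 mm or more above the worktop, pushing on the upper part of the carton's rear face (30 mm high), pass over the flap and let it close.
- clear_point (a point): On the channel floor at x = +13 mm: when the carton's rear face has passed this point the flap springs shut behind it. When let go, the carton is then pushed back and rests against the flap tip with its rear face at about x = +1 mm (centre at +43 mm).
- roof_lip (a point): Raised front lip of the clear roof, at x = +49 mm, 49 mm above the worktop. From here inwards the channel has 34 mm high walls and the roof; before it the channel is open at the top.
- follower: Small blue spring pusher inside the channel, origin on the floor at its front face. It meets the carton when the carton's rear face is at about x = -15 mm and pushes it outwards with 2 N there, rising to 4.5 N.
- rear_unit: Dark end block (origin on the floor, x = 150 mm) carrying the counting stop: two rubber pads. They meet the carton when its rear face is somewhere from x = +14 to +34 mm; this setting differs each time and is not reported: feel it. Spring 3 N per mm. 6 N on the pads counts, over 15 N is too much; pusher and friction add 4 to 7 N to the push.
- label_roll: Roll of white labels, 62 mm across, 34 mm high. Origin: centre of the underside. Leave alone.
- pot_green: Small ointment pot with green lid, 44 mm across, 40 mm high. Origin: centre of the underside. Leave alone.
- pot_red: Small ointment pot with red lid, 44 mm across, 40 mm high. Origin: centre of the underside. Leave alone.
- dropper: Amber dropper bottle with black cap, 32 mm across, 78 mm high. Origin: centre of the underside. Leave alone.
Not all that is in view belongs to the job. Leave any turquoise look-alike of the carton alone.

How it is judged:
By the outcome, as a careful person would: the job done as asked, in the order asked, and still so for the second after the job is handed in, with the robot touching nothing.
It also fails if it takes over 72 s, if anything falls off the work surface, if the arm or the gripper's body presses on something with over 40 N, if the wrist force passes 120 N, or if a joint passes its speed limit or range.

### The arm

A 6-joint arm with a two-finger parallel gripper is mounted at the origin on a cart in front of the work surface, level with it; the furniture and walls round the work are solid. World frame = base frame: x ahead of the robot, y to its left, z up, the work surface at z = 0. Lengths are in mm, angles in rad, forces in N, time in s.
With the tool pointing down it reaches from about 300 to 875 mm from the base axis. Payload 6.4 kg.
Tool frame: the origin (TCP) lies midway between the tips of the shut fingers; the grasp point (between the pads) lies 19 mm behind it (pinch_z is the z of the grasp point in the tool frame, in mm); z points along the fingers, y is the line along which they close (so a half turn about z gives the same grasp; the last joint's range is limited). The gripper opens to 85 mm and grips with 20 to 120 N. Pads are 22 mm wide; open, the fingers measure 114 mm over their backs; the gripper's body (76 mm by 85 mm) begins 54 mm behind the grasp point. The pads swing forward as they close: fully open they stand 13 mm farther back than shut.
Start: joints at [-1.408, 0.181, 1.607, -0, 1.354, -0.206], TCP at [207.302, -536.346, 231.288] pointing down, gripper open.
Joint ranges: [-2.99, 2.99], [-0.89, 2.07], [0.3, 2.58], [-1.14, 4.28], [0, 2.63], [-3.12, 3.12]. Speed limits (rad/s): [2.57, 2.57, 3.01, 3.14, 3.14, 3.14].

### API

Orientations are given as a 3x3 rotation matrix whose columns are the frame's x, y, z axes.
In Python, from bench import read_state, capture, calibration, finish_job, pinch_z gives the robot as it stands. The module is installed in compiled form; this text tells all that it offers.
- The arm moves only by the tool send_rows, never from a script. Its arguments are lists of equal length, an entry for each row: "hand": the closure, from 0 (fully open) to 1 (shut); "delta_pos": the shift along the world's x, y, z in a scale on which 1.0 is 0.75 m, a list of three; "angular": the turn, a rotation vector about the world's x, y, z in parts of the range, where 1.0 means 180 degrees, a list of three. In form: {"hand": [hand, ...], "delta_pos": [[dx, dy, dz], ...], "angular": [[ax, ay, az], ...]}. A call has exactly 8 rows; each row is the pose to reach, as a shift and turn from the pose commanded when the call began; what a row does not reach only later rows make up. A row lasts 1/10 s, in which the tool goes at most 50 mm and 8.59 degrees, less where a joint would pass 70% of its speed; a pose out of reach is approached as far as the arm can. A call with a gripper value outside its range is refused whole. The fingers move at their own pace and stop on an object; "squeeze" is the grip in N (left out, the last holds). Time passes only in rows, so rows that repeat a pose let the fingers close, or fill a call up. It gives the time, the measured TCP pose, the force, the opening and the grip force at its end, in the units of the state.
- read_state(): the state, without advancing time (a new reading comes with each control period).
- capture(name): name is "scene" or "top" or "wrist"; returns the picture (480x640x3 uint8, red, green, blue); there is no depth.
- calibration(name): a dict with "camera_matrix" (3x3 intrinsics, pixels), "dist_coeffs" ([k1, k2, p1, p2, k3] as OpenCV has them; the pictures are not rectified), "R" (3x3) and "t" (3): a world point X has camera coordinates R X + t; the wrist camera has in their place "hand_eye" (4x4, takes a point from camera to tool coordinates, whose origin is the TCP and whose axes are the flange's). Camera axes: x right, y down, z forward; pixel columns grow to the right and rows downward; lengths in mm; the calibration is good to about 2 mm. A picture is of the moment at which its call begins: read the wrist's pose just before it. calibration takes no time and is no camera call.
- finish_job(): hands the job in; it is judged then, once.
The state is a dict: "t": time; "joints": joint angles; "joint_velocities": joint speeds; "joint_efforts": joint torques, N m; "tool_pos": TCP position; "ee_rot": TCP orientation; "ft_force": force on the tool from outside, world axes, zero at the start; "torque": the same for the moment, N m; "grip_width": finger opening in mm; "grasp_force": force on a finger pad.
Only numpy, scipy, OpenCV 4.12 (cv2) and the standard library are available. Lean on these libraries where they do the work, as an engineer would, in place of code of your own. Each camera call takes 0.05 s, during which the arm holds its last target. There are 200 camera calls.

## Working session

There is one attempt and no reset: what is moved stays moved. The work goes in short steps, Python scripts to look and compute and a tool call to move; the robot and the scene stay as the last step left them, time stands still between calls to the robot, and variables do not carry over. Pictures are saved under pics/ and viewed, at most 10 in all, crops included, and the job is handed in when it is done.

Besides the shell and the picture viewer there is one more tool, called after ">>>" as name(argument=value, ...) on one line, values as JSON. send_rows: Moves the arm, as the interface text tells. Its arguments: {"type":"object","properties":{"hand":{"type":"array","items":{"type":"number"}},"delta_pos":{"type":"array","items":{"type":"array","items":{"type":"number"}}},"angular":{"type":"array","items":{"type":"array","items":{"type":"number"}}},"squeeze":{"type":"number"}},"required":["hand","delta_pos","angular"]}

```bash
mkdir -p pics
cat > h.py <<'E'
import numpy as np,cv2
from bench import *
def ray(name,px,st=None):
    c=calibration(name);K=np.array(c["camera_matrix"],float);d=np.array(c["dist_coeffs"],float)
    u=cv2.undistortPoints(np.array(px,float).reshape(-1,1,2),K,d)[:,0]
    v=np.c_[u,np.ones(len(u))]
    if "R" in c:
        R=np.array(c["R"]);t=np.array(c["t"]);return -R.T@t, v@R
    H=np.array(c["hand_eye"],float);R=np.array(st["ee_rot"]);
    return np.array(st["tool_pos"])+R@H[:3,3], v@H[:3,:3].T@R.T
def onz(name,px,z,st=None):
    o,v=ray(name,px,st);z=np.asarray(z,float)
    return o+v*((z-o[2])/v[:,2])[:,None]
def save(im,n): cv2.imwrite("pics/"+n+".png",im[...,::-1])
E
python3 - <<'E'
from h import *
s=read_state();print(s);print(pinch_z)
for n in("scene","top"):
    save(capture(n),n+"0")
    o,v=ray(n,[[320,240]]);print(n,o.round(),v.round(2))
E
```

```text
{'t': 0.0, 'joints': array([-1.40827455e+00,  1.81518274e-01,  1.60796652e+00,  1.45867746e-05,
        1.35379368e+00, -2.06301200e-01]), 'joint_velocities': array([-0.00033257, -0.00091971, -0.00073256, -0.0004517 ,  0.00108904,
       -0.0011051 ]), 'joint_efforts': array([ 1.09689950e-03, -4.44875193e+01, -3.51334727e+01, -3.40216184e-04,
        9.20865306e-03,  1.68618749e-05]), 'tool_pos': array([ 207.23064047, -535.79355843,  230.41699548]), 'ee_rot': array([[ 9.32753512e-01,  3.60514660e-01, -2.58721654e-04],
       [ 3.60514574e-01, -9.32752093e-01,  1.66591401e-03],
       [ 3.59263257e-04, -1.64716007e-03, -9.99998579e-01]]), 'ft_force': array([-0.69069868,  0.55847892,  0.0480446 ]), 'torque': array([-0.00087365, -0.01722442, -0.00511304]), 'grasp_force': 0.0, 'grip_width': 85.8213734277387}
-18.700000000000003
scene [  2. 814. 834.] [[ 0.45 -0.63 -0.63]]
top [ 474.    6. 1380.] [[ 0.08 -0.01 -1.  ]]
```

View pics/top0.png

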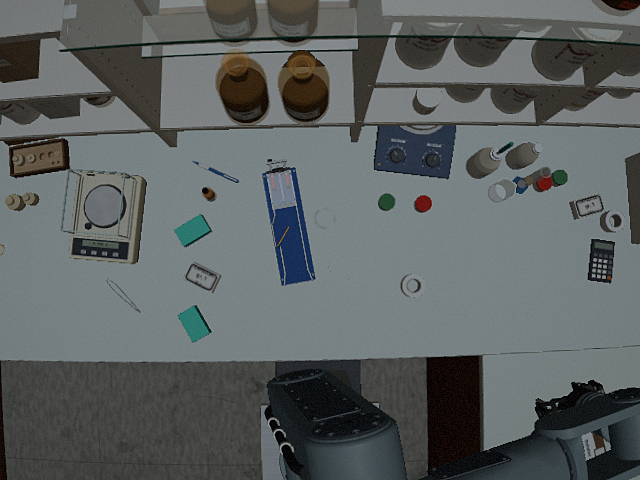

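View pics/scene0.png

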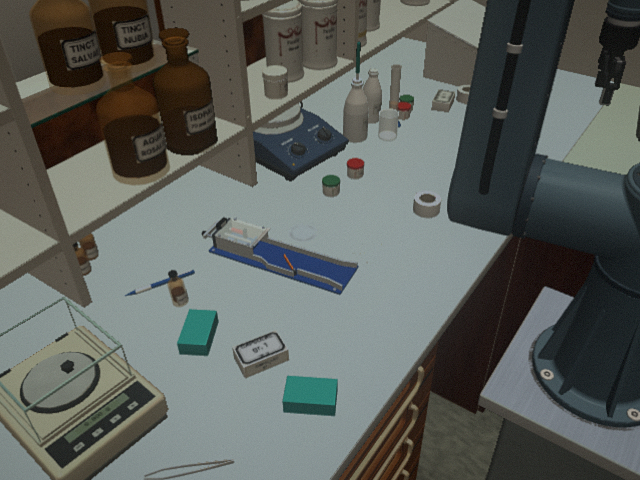

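The top picture shows the magazine, with its plate from (283,170) to (298,283) and the orange flap at (282,236). Its mouth faces the robot.

Things that could be taken for the carton:
- White carton with dark print at top (203,277), scene (261,352). This one is lying loose, so I choose it.
- Turquoise blocks at (193,230) and (195,323): look-alikes, excluded.
- White carton far right at the back (587,206): excluded.

Run:
```python
from h import *
top=cv2.imread("pics/top0.png");sc=cv2.imread("pics/scene0.png")
def box(m,sel):
    n,l,st,c=cv2.connectedComponentsWithStats(m.astype(np.uint8))
    i=min(range(1,n),key=lambda i:np.hypot(*(c[i]-sel))+(1e3 if st[i,4]<60 else 0))
    pts=np.argwhere(l==i)[:,::-1].astype(np.float32);return cv2.minAreaRect(pts),st[i],(l==i)
hsv=cv2.cvtColor(top,cv2.COLOR_BGR2HSV)
H,S,V=[hsv[...,i].astype(int) for i in range(3)]
print("bg",hsv[300,250],"carton",hsv[270:285:3,195:215:4].tolist()[2])
mb=(H>105)&(H<130)&(S>150)
mb[:,:250]=0;mb[:,330:]=0;mb[:150]=0;mb[300:]=0
pts=np.argwhere(mb)[:,::-1].astype(np.float32);r=cv2.minAreaRect(pts)
b=cv2.boxPoints(r);print("plate px",b.round(1).tolist());w=onz("top",b,6*np.ones(4));print(w.round(1));print([np.linalg.norm(w[i]-w[i-1]).round(1) for i in range(4)])
mo=(H>3)&(H<22)&(S>130)&(V>90);mo[:,:265]=0;mo[:,300:]=0;mo[:215]=0;mo[260:]=0
p=np.argwhere(mo)[:,::-1];print("orange",len(p),p.min(0),p.max(0))
# crops
c1=cv2.resize(top[255:300,175:230],None,fx=7,fy=7,interpolation=cv2.INTER_CUBIC)
c2=cv2.resize(sc[320:385,220:300],None,fx=5,fy=5,interpolation=cv2.INTER_CUBIC)
c3=cv2.resize(top[150:295,250:330],None,fx=4,fy=4,interpolation=cv2.INTER_CUBIC)
o=np.zeros((600,800,3),np.uint8);o[:315,:385]=c1;o[:325,390:790]=c2[:, :400]
cv2.imwrite("pics/crop1.png",o);cv2.imwrite("pics/crop2.png",c3)
```

```text
bg [ 90  18 131] carton [[83, 8, 129], [95, 14, 113], [90, 9, 137], [103, 13, 133], [98, 10, 100]]
plate px [[261.79998779296875, 173.1999969482422], [295.1000061035156, 167.3000030517578], [314.70001220703125, 278.70001220703125], [281.5, 284.6000061035156]]
[[776.1 143.7   6. ]
 [790.1  52.8   6. ]
 [486.7   5.9   6. ]
 [472.9  95.1   6. ]]
[np.float64(307.1), np.float64(91.9), np.float64(307.1), np.float64(90.2)]
orange 16 [279 228] [288 242]
```

View pics/crop1.png

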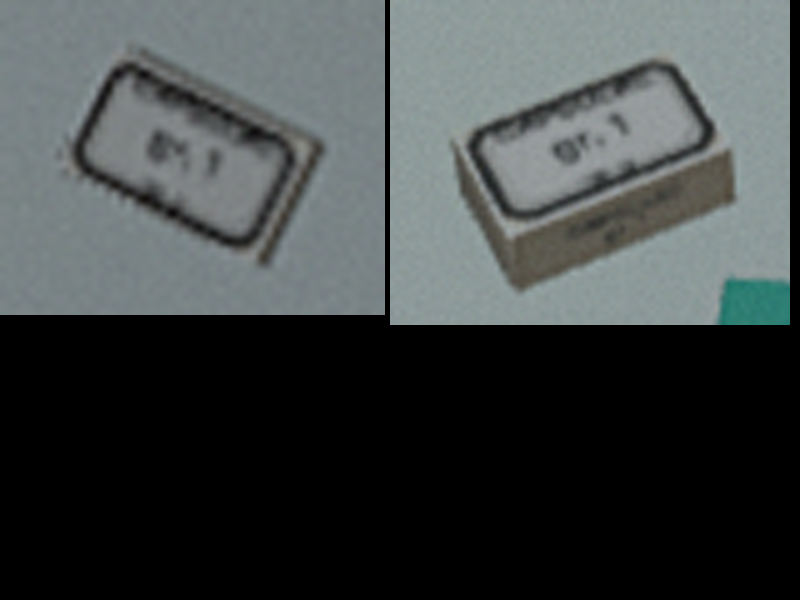

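The crop shows a white carton with a dark frame and print, lying flat, so the choice is confirmed. I'll fix its position from both views.

Run:
```python
from h import *
t=np.array([[186,153],[130,65],[290,135],[75,168],[235,243]])/7+[175,255]
print("top",onz("top",t,30*np.ones(5)).round(1))
s=np.array([[455,143],[660,58],[733,148],[515,232]],float);s=np.c_[220+(s[:,0]-390)/5,320+s[:,1]/5]
w=onz("scene",s,30*np.ones(4));print("scene",w.round(1),w.mean(0).round(1),[np.linalg.norm(w[i]-w[i-1]).round(1) for i in range(4)])
d=w[1]-w[0]+w[2]-w[3];print("yaw long",np.arctan2(d[1],d[0]))
H=np.array(calibration("wrist")["hand_eye"]);print(H.round(3),np.array(calibration("wrist")["camera_matrix"]).round())
```

```text
top [[497.2 304.9  30. ]
 [530.9 326.1  30. ]
 [503.3 265.1  30. ]
 [492.3 347.6  30. ]
 [463.  286.5  30. ]]
scene [[534.3 334.4  30. ]
 [500.2 263.8  30. ]
 [453.5 282.3  30. ]
 [491.8 352.4  30. ]] [494.9 308.2  30. ] [np.float64(46.2), np.float64(78.4), np.float64(50.2), np.float64(79.9)]
yaw long -2.045911478759124
[[  -0.      -0.958   -0.288   74.016]
 [   1.       0.      -0.      -0.21 ]
 [   0.      -0.288    0.958 -141.699]
 [   0.       0.       0.       1.   ]] [[410.   0. 320.]
 [  0. 410. 235.]
 [  0.   0.   1.]]
```

View pics/crop2.png

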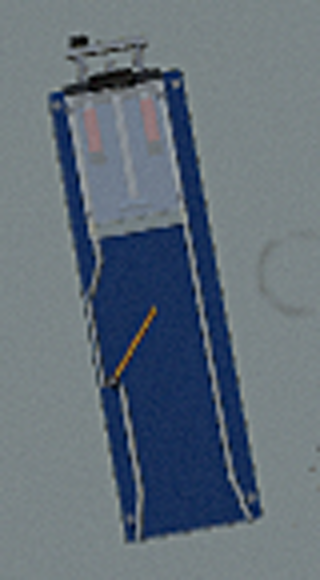

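The crop shows the flap hinge on the left guide (crop 110,383), with the tip near the centre (155,310). The mouth is at the bottom, and the flap lies where it should. I'll move to a viewpoint above both the magazine and the carton.

Careful with the scale: shifts go in shares of 0.75 m and turns go in shares of 180 degrees. That gives: 0.344 m / 0.75 = 0.4587, 0.301 m / 0.75 = 0.4013, -0.21 rad / 3.1416 = -0.0668.

>>> send_rows(hand=[0,0,0,0,0,0,0,0], delta_pos=[[0.0267,0.0573,0.008],[0.0533,0.1147,0.016],[0.08,0.172,0.024],[0.1067,0.2293,0.032],[0.1333,0.2867,0.04],[0.16,0.344,0.048],[0.1867,0.4013,0.056],[0.2133,0.4587,0.064]], angular=[[0,0,-0.0095],[0,0,-0.0191],[0,0,-0.0286],[0,0,-0.0382],[0,0,-0.0477],[0,0,-0.0573],[0,0,-0.0637],[0,0,-0.0668]])

```text
t: 0.9
tool_pos: [367.5, -190.4, 279.4]
ee_rot: [[0.988, 0.157, 0.0], [0.157, -0.988, 0.0], [0.0, -0.0, -1.0]]
ft_force: [0.8, -0.8, 0.4]
grip_width: 85.5
grasp_force: 0.0
```

To row units: 0.344 m / 0.75 = 0.4587, 0.301 m / 0.75 = 0.4013.

>>> send_rows(hand=[0,0,0,0,0,0,0,0], delta_pos=[[0.0267,0.0573,0.0027],[0.0533,0.1147,0.0053],[0.08,0.172,0.008],[0.1067,0.2293,0.0107],[0.1333,0.2867,0.0133],[0.16,0.344,0.016],[0.1867,0.4013,0.016],[0.2133,0.4587,0.016]], angular=[[0,0,0],[0,0,0],[0,0,0],[0,0,0],[0,0,0],[0,0,0],[0,0,0],[0,0,0]])

```text
t: 1.7
tool_pos: [527.6, 153.8, 291.0]
ee_rot: [[0.987, 0.159, -0.0], [0.159, -0.987, -0.0], [-0.0, 0.0, -1.0]]
ft_force: [0.9, -0.5, 0.3]
grip_width: 85.2
grasp_force: 0.0
```

Run:
```python
from h import *
import pickle
s=read_state();im=capture("wrist");s2=read_state();print(s["t"],s["tool_pos"],s2["tool_pos"],s["ee_rot"][:,0])
pickle.dump(s,open("s1.pkl","wb"));save(im,"w1")
```

```text
1.7 [527.59506101 153.76971408 291.01401078] [529.08012032 159.3502467  290.39787422] [ 9.87350941e-01  1.58549897e-01 -2.20270419e-04]
```

View pics/w1.png

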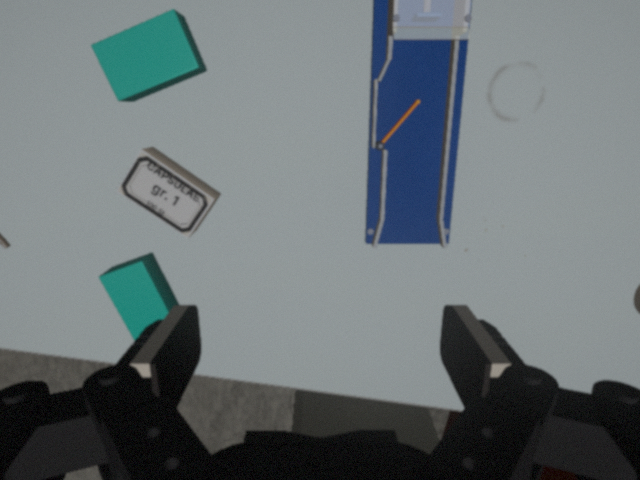

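The wrist picture shows the carton at (166,190) between two turquoise blocks. The plate's front edge runs from (365,242) to (448,242), with the flap hinge at (381,146) and its tip at (418,101). The arm was still settling, so I'll take another picture and measure from that.

Run:
```python
from h import *
s=read_state();im=capture("wrist");s2=read_state();print(s["t"],s["tool_pos"],s2["tool_pos"]);save(im,"w2")
hsv=cv2.cvtColor(im,cv2.COLOR_RGB2HSV);H,S,V=[hsv[...,i].astype(int) for i in range(3)]
def W(p,z):p=np.atleast_2d(p);return onz("wrist",p,z*np.ones(len(p)),s)
mb=((H>105)&(H<130)&(S>140));mb[280:]=0
# plate edges: leftmost / rightmost / lower blue pixel per row
rows=np.arange(60,236,4)
rr=[(np.flatnonzero(mb[r,330:520])+330) for r in rows]
L=W(np.array([[x[0]-.5,r] for x,r in zip(rr,rows)]),6);R=W(np.array([[x[-1]+.5,r] for x,r in zip(rr,rows)]),6)
cols=[c for c in range(385,440,3)]
B=W(np.array([[c,np.flatnonzero(mb[:,c])[-1]+.5] for c in cols]),6)
def fit(P):
    v=cv2.fitLine(P[:,:2].astype(np.float32),cv2.DIST_HUBER,0,.01,.01).ravel();return v
for n,P in(("L",L),("R",R),("B",B)):
    v=fit(P);print(n,v.round(4),np.arctan2(v[1],v[0]))
l,r,b=fit(L),fit(R),fit(B)
d=(l[:2]*np.sign(l[0])+r[:2]*np.sign(r[0]));d/=np.linalg.norm(d);n=np.array([-d[1],d[0]])
yl,yr=n@l[2:],n@r[2:];xb=np.median(B[:,:2]@d)
print("yaw",np.arctan2(d[1],d[0]),"width",yl-yr)
o=d*(xb+150)+n*(yl+yr)/2;print("origin",o,"mouth",o-95*d)
mo=(H>3)&(H<22)&(S>130)&(V>90);mo[:,:370]=0;mo[:,430:]=0;mo[:90]=0;mo[160:]=0
p=np.argwhere(mo)[:,::-1].astype(float)
for q in (p[p[:,1].argmin()],p[p[:,1].argmax()]):
    w=W(q,18)[0,:2]-o;print("flap end mag",q,w@d,w@n)
# carton frame
dk=(V<75)&(S<90);dk[:140]=0;dk[245:]=0;dk[:,:105]=0;dk[:,230:]=0
nn,lab,st,c=cv2.connectedComponentsWithStats(dk.astype(np.uint8));i=1+st[1:,4].argmax();print(st[i])
P=W(np.argwhere(lab==i)[:,::-1].astype(float),30)
rc=cv2.minAreaRect(P[:,:2].astype(np.float32));bx=cv2.boxPoints(rc);print("frame",rc,bx.round(1).tolist())
# whole carton vs turquoise nearest
tq=(H>75)&(H<95)&(S>120)
tq[330:]=0
T=np.argwhere(tq&(np.arange(640)<230))[:,::-1].astype(float);T=W(T,30)
cc=np.array(rc[0])
e=bx[1]-bx[0];e2=bx[2]-bx[1];e=e if np.linalg.norm(e)>np.linalg.norm(e2) else e2;e/=np.linalg.norm(e);m=np.array([-e[1],e[0]])
q=T[:,:2]-cc;u,v=q@e,q@m
print("long yaw",np.arctan2(e[1],e[0]));k=abs(u)<20;print("turq in |u|<20: v", v[k&(v>0)].min() if (k&(v>0)).any() else None, v[k&(v<0)].max() if (k&(v<0)).any() else None)
```

```text
1.75 [529.08012032 159.3502467  290.39787422] [527.89660071 156.33009988 290.1466222 ]
L [9.945000e-01 1.044000e-01 5.697000e+02 1.062073e+02] 0.10458677
R [9.882000e-01 1.530000e-01 5.923951e+02 2.427500e+01] 0.15357584
B [ 1.665000e-01 -9.860000e-01  4.808566e+02  5.168670e+01] -1.4034959
yaw 0.1290813 width 84.17204
origin [629.6635917   71.55163598] mouth [535.45393594  59.3229382 ]
flap end mag [423. 104.] -4.16094751578307 5.344582213566654
flap end mag [389. 144.] -42.79889508294174 34.91791836941751
[130 160  83  74 552]
frame ((497.2121887207031, 306.37750244140625), (77.87128448486328, 45.11530685424805), 62.72968673706055) [[459.29998779296875, 282.1000061035156], [499.3999938964844, 261.3999938964844], [535.0999755859375, 330.6000061035156], [495.0, 351.29998779296875]]
long yaw 1.0948402
turq in |u|<20: v 65.51137153261591 None
```

To row units: 0.1545 m / 0.75 = 0.206, -0.14 m / 0.75 = -0.1867, 0.937 rad / 3.1416 = 0.2983.

>>> send_rows(hand=[0,0,0,0,0,0.18,0.18,0.18], delta_pos=[[-0.0067,0.0347,-0.0267],[-0.0133,0.0693,-0.0533],[-0.02,0.1027,-0.08],[-0.0267,0.1373,-0.1067],[-0.0333,0.172,-0.1333],[-0.04,0.206,-0.16],[-0.04,0.206,-0.1867],[-0.04,0.206,-0.1867]], angular=[[0,0,0.0446],[0,0,0.0891],[0,0,0.1337],[0,0,0.1783],[0,0,0.2228],[0,0,0.2642],[0,0,0.2983],[0,0,0.2983]])

```text
t: 2.6
tool_pos: [494.6, 305.4, 147.8]
ee_rot: [[0.456, 0.89, -0.006], [0.89, -0.456, -0.003], [-0.005, -0.004, -1.0]]
ft_force: [0.0, -1.1, -0.6]
grip_width: 69.9
grasp_force: 0.0
```

>>> send_rows(hand=[0.18,0.18,0.18,0.18,0.18,0.18,0.18,0.18], delta_pos=[[0,0,0],[0,0,0],[0,0,0],[0,0,0],[0,0,0],[0,0,0],[0,0,0],[0,0,0]], angular=[[0,0,0],[0,0,0],[0,0,0],[0,0,0],[0,0,0],[0,0,0],[0,0,0],[0,0,0]])

```text
t: 3.4
tool_pos: [497.3, 306.2, 151.3]
ee_rot: [[0.457, 0.889, -0.0], [0.889, -0.457, 0.0], [0.0, -0.0, -1.0]]
ft_force: [0.2, 0.5, -0.4]
grip_width: 70.0
grasp_force: 0.0
```

Run:
```python
from h import *
s=read_state();im=capture("wrist");s2=read_state();print(s["t"],s["tool_pos"],s2["tool_pos"],s["ft_force"],s["grip_width"]);save(im,"w3")
hsv=cv2.cvtColor(im,cv2.COLOR_RGB2HSV);H,S,V=[hsv[...,i].astype(int) for i in range(3)]
dk=(V<75)&(S<90)
nn,lab,st,c=cv2.connectedComponentsWithStats(dk.astype(np.uint8));
for i in range(1,nn):
    if st[i,4]>300:
        P=np.argwhere(lab==i)[:,::-1].astype(float);P=onz("wrist",P,30*np.ones(len(P)),s)
        rc=cv2.minAreaRect(P[:,:2].astype(np.float32));print(st[i],rc)
```

```text
3.4 [497.27294069 306.16165152 151.29737038] [497.25842986 306.16571238 151.26228752] [ 0.17296431  0.46604838 -0.40546992] 69.95540881064142
[608  84  32  39 921] ((697.7546997070312, 290.1371765136719), (23.87822723388672, 18.676471710205078), 74.28713989257812)
[ 284  168   71  114 1614] ((497.0897521972656, 306.73626708984375), (78.03771209716797, 46.18842315673828), 62.78372573852539)
[    0   299   640   181 48485] ((438.12969970703125, 187.4363555908203), (160.74325561523438, 514.0202026367188), 62.7839241027832)
```

View pics/w3.png

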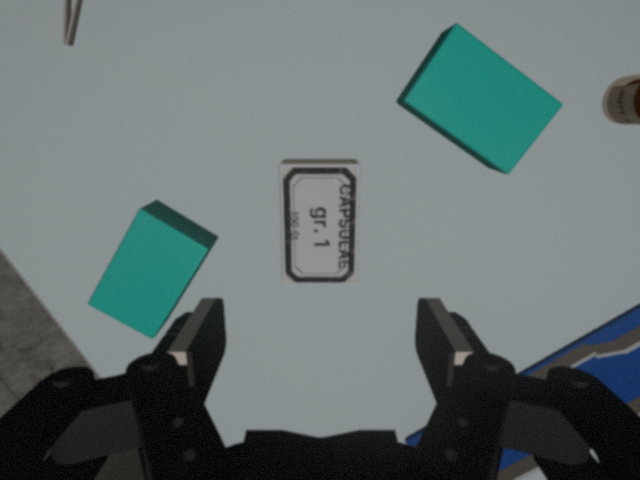

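The carton's frame is centred at (320,225), square to the fingers, at world (497,306.5). The turquoise blocks are clear of the finger paths, so I'll go down and grip.

To row units: -0.139 m / 0.75 = -0.1853, -0.13 m / 0.75 = -0.1733.

>>> send_rows(hand=[0.18,0.18,0.18,0.18,0.18,0.18,0.18,0.18], delta_pos=[[0,0,-0.04],[0,0,-0.08],[0,0,-0.12],[0,0,-0.1533],[0,0,-0.1733],[0,0,-0.1853],[0,0,-0.1853],[0,0,-0.1853]], angular=[[0,0,0],[0,0,0],[0,0,0],[0,0,0],[0,0,0],[0,0,0],[0,0,0],[0,0,0]])

```text
t: 4.25
tool_pos: [498.1, 306.5, 13.2]
ee_rot: [[0.457, 0.889, 0.001], [0.889, -0.457, 0.001], [0.001, 0.001, -1.0]]
ft_force: [-0.8, 0.2, 0.1]
grip_width: 70.2
grasp_force: 0.0
```

>>> send_rows(hand=[0.3,0.45,0.6,0.6,0.6,0.6,0.6,0.6], delta_pos=[[0,0,0],[0,0,0],[0,0,0],[0,0,0],[0,0,0],[0,0,0],[0,0,0],[0,0,0]], angular=[[0,0,0],[0,0,0],[0,0,0],[0,0,0],[0,0,0],[0,0,0],[0,0,0],[0,0,0]], squeeze=25)

```text
t: 5.05
tool_pos: [498.4, 306.6, 13.8]
ee_rot: [[0.457, 0.889, 0.002], [0.889, -0.457, 0.001], [0.002, 0.002, -1.0]]
ft_force: [0.2, -0.7, 6.0]
grip_width: 51.0
grasp_force: 27.3
```

To row units: -0.21 m / 0.75 = -0.28, -0.165 m / 0.75 = -0.22, -0.68 rad / 3.1416 = -0.2165.

>>> send_rows(hand=[0.6,0.6,0.6,0.6,0.6,0.6,0.6,0.6], delta_pos=[[0,0,0.0333],[0,0,0.0733],[0,0,0.12],[0.0067,-0.0467,0.1467],[0.0147,-0.1,0.1467],[0.024,-0.16,0.1467],[0.0333,-0.22,0.1467],[0.0413,-0.28,0.1467]], angular=[[0,0,0],[0,0,0],[0,0,0],[0,0,-0.0382],[0,0,-0.0828],[0,0,-0.1273],[0,0,-0.1719],[0,0,-0.2165]])

```text
t: 5.85
tool_pos: [528.4, 94.5, 122.7]
ee_rot: [[0.917, 0.399, 0.001], [0.399, -0.917, -0.0], [0.001, 0.0, -1.0]]
ft_force: [0.7, -0.3, 0.2]
grip_width: 51.5
grasp_force: 26.6
```

To row units: -0.036 m / 0.75 = -0.048, -0.025 m / 0.75 = -0.0333, -0.259 rad / 3.1416 = -0.0824.

>>> send_rows(hand=[0.6,0.6,0.6,0.6,0.6,0.6,0.6,0.6], delta_pos=[[0.0053,-0.0333,0],[0.008,-0.048,0],[0.008,-0.048,0],[0.008,-0.048,0],[0.008,-0.048,0],[0.008,-0.048,0],[0.008,-0.048,0],[0.008,-0.048,0]], angular=[[0,0,-0.0414],[0,0,-0.0796],[0,0,-0.0824],[0,0,-0.0824],[0,0,-0.0824],[0,0,-0.0824],[0,0,-0.0824],[0,0,-0.0824]])

```text
t: 6.65
tool_pos: [534.2, 60.7, 122.3]
ee_rot: [[0.988, 0.158, -0.0], [0.158, -0.988, 0.0], [-0.0, -0.0, -1.0]]
ft_force: [0.0, 0.4, -1.8]
grip_width: 51.2
grasp_force: 26.6
```

Run:
```python
from h import *
import pickle
s=read_state();im=capture("wrist");s2=read_state();print(s["t"],s["tool_pos"],s2["tool_pos"],s["ee_rot"][:,0],s["ft_force"],s["grip_width"]);save(im,"w4");pickle.dump(s,open("s4.pkl","wb"))
```

```text
6.65 [534.22816385  60.67486017 122.28948112] [534.23124087  60.56693819 122.26697812] [ 9.87516984e-01  1.57512562e-01 -1.71439363e-06] [ 0.04783245  0.36950616 -1.77508077] 51.17734323661838
```

View pics/w4.png

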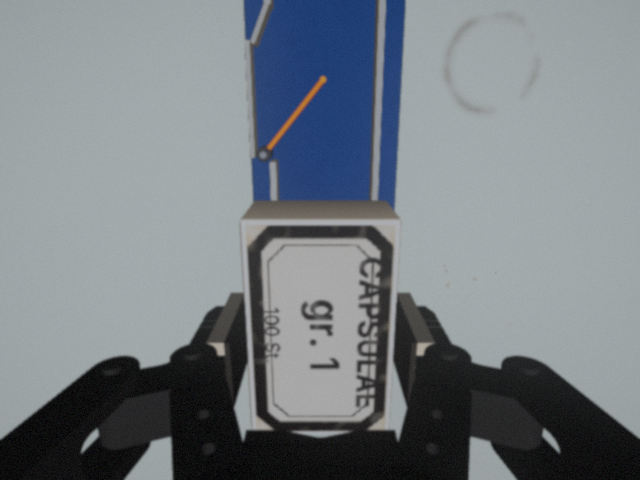

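The carton is held square at about (320,320). Beyond it are the flap hinge at (264,154), its tip at (323,78), the right guide at x≈375, and the left guide at x≈274, y 165–200. Next I'll refine the magazine pose.

Run:
```python
from h import *
import pickle
s=pickle.load(open("s4.pkl","rb"));im=cv2.imread("pics/w4.png")
hsv=cv2.cvtColor(im,cv2.COLOR_BGR2HSV);H,S,V=[hsv[...,i].astype(int) for i in range(3)]
def W(p,z):p=np.atleast_2d(np.array(p,float));return onz("wrist",p,z*np.ones(len(p)),s)[:,:2]
mb=((H>105)&(H<130)&(S>120))
rows=np.arange(10,195,5)
def runs(r):
    x=np.flatnonzero(mb[r,230:430])+230;k=np.flatnonzero(np.diff(x)>2);return x,k
def rep(n,px,z):
    P=W(px,z);v=cv2.fitLine(P.astype(np.float32),cv2.DIST_HUBER,0,.01,.01).ravel();v[:2]*=np.sign(v[0])
    d=np.array([np.cos(.157),np.sin(.157)]);nn=np.array([-d[1],d[0]]);print(n,"yaw",np.arctan2(v[1],v[0]).round(4),"lateral(.157)",(P@nn).mean().round(1),(P@nn).std().round(2),"along",(P@d).min().round(),(P@d).max().round())
R=[[runs(r)[0][-1]+.5,r] for r in rows];rep("plate R edge z6 (y=-46)",R,6)
G=[];
for r in rows:
    x,k=runs(r);
    if len(k): G.append([x[k[-1]]+.5,r])
rep("R guide inner left side, floor z6",G,6);rep("R guide inner z20",G,20)
L=[]; 
for r in range(168,196,3):
    x,k=runs(r);k=k[x[k]<300]
    if len(k): L.append([x[k[-1]+1]-.5,r])
if L: rep("L guide inner, z6",L,6);rep("L guide inner z20",L,20)
LE=[[runs(r)[0][0]-.5,r] for r in range(165,196,5)];rep("plate L edge z6",LE,6)
d=np.array([np.cos(.157),np.sin(.157)]);n=np.array([-d[1],d[0]])
for nm,p in(("hinge",[264,154]),("tip",[323.5,78])):
    w=W(p,18)[0];print(nm,w.round(1),(w@d).round(1),(w@n).round(1))
# carton held: frame
t=np.array(s["tool_pos"])[:2];print("tool",(t@d).round(1),(t@n).round(1))
for z in(140,):print("carton front top edge",[( (w@d).round(1),(w@n).round(1)) for w in W([[243,219],[399,219],[252,428],[390,428]],z)])
```

```text
plate R edge z6 (y=-46) yaw 0.1563 lateral(.157) -70.1 0.18 along 563.0 666.0
R guide inner left side, floor z6 yaw 0.1568 lateral(.157) -54.0 0.18 along 563.0 666.0
R guide inner z20 yaw 0.1568 lateral(.157) -52.3 0.17 along 566.0 663.0
L guide inner, z6 yaw 0.1794 lateral(.157) 2.8 0.2 along 560.0 577.0
L guide inner z20 yaw 0.1794 lateral(.157) 1.4 0.19 along 563.0 579.0
plate L edge z6 yaw 0.1463 lateral(.157) 19.1 0.19 along 560.0 579.0
hinge [578.2 101.7] 587.0 10.1
tip [625.3  73.7] 629.1 -25.0
tool 537.1 -23.6
carton front top edge [(np.float64(578.9), np.float64(0.9)), (np.float64(579.0), np.float64(-47.8)), (np.float64(499.5), np.float64(1.8)), (np.float64(499.6), np.float64(-49.0))]
```

>>> send_rows(hand=[0.6,0.6,0.6,0.6,0.6,0.6,0.6,0.6], delta_pos=[[-0.0048,-0.0035,-0.02],[-0.0048,-0.0035,-0.0467],[-0.0048,-0.0035,-0.0733],[-0.0048,-0.0035,-0.0907],[-0.0048,-0.0035,-0.1013],[-0.0048,-0.0035,-0.1067],[-0.0048,-0.0035,-0.1067],[-0.0048,-0.0035,-0.1067]], angular=[[0,0,0],[0,0,0],[0,0,0],[0,0,0],[0,0,0],[0,0,0],[0,0,0],[0,0,0]])

```text
t: 7.5
tool_pos: [531.3, 57.5, 42.9]
ee_rot: [[0.988, 0.156, 0.001], [0.156, -0.988, -0.0], [0.001, 0.0, -1.0]]
ft_force: [-1.4, 0.1, -0.9]
grip_width: 51.5
grasp_force: 26.6
```

To row units: -0.022 m / 0.75 = -0.0293, -0.021 m / 0.75 = -0.028.

>>> send_rows(hand=[0.6,0.6,0.6,0.6,0.6,0.6,0.6,0.6], delta_pos=[[0,0,-0.0053],[0,0,-0.0107],[0,0,-0.016],[0,0,-0.0213],[0,0,-0.0253],[0,0,-0.028],[0,0,-0.0293],[0,0,-0.0293]], angular=[[0,0,0],[0,0,0],[0,0,0],[0,0,0],[0,0,0],[0,0,0],[0,0,0],[0,0,0]])

```text
t: 8.3
tool_pos: [530.6, 57.5, 20.1]
ee_rot: [[0.988, 0.156, -0.0], [0.156, -0.988, 0.0], [-0.0, -0.0, -1.0]]
ft_force: [0.6, 0.2, -0.4]
grip_width: 51.2
grasp_force: 26.6
```

To row units: -0.0025 m / 0.75 = -0.0033, -0.002 m / 0.75 = -0.0027.

>>> send_rows(hand=[0.6,0.6,0.6,0.6,0.6,0.6,0.6,0.6], delta_pos=[[0,0,-0.0007],[0,0,-0.0013],[0,0,-0.002],[0,0,-0.0027],[0,0,-0.0033],[0,0,-0.0033],[0,0,-0.0033],[0,0,-0.0033]], angular=[[0,0,0],[0,0,0],[0,0,0],[0,0,0],[0,0,0],[0,0,0],[0,0,0],[0,0,0]])

```text
t: 9.1
tool_pos: [532.1, 57.4, 19.7]
ee_rot: [[0.988, 0.156, 0.003], [0.156, -0.988, -0.0], [0.003, 0.001, -1.0]]
ft_force: [-2.7, 0.9, 12.5]
grip_width: 51.2
grasp_force: 28.1
```

Contact came at z=19.7. That matches the grasp height of 13.8 plus the 6 mm floor, so the carton is on the channel floor. I'll ease up and release.

To row units: 0.006 m / 0.75 = 0.008, 0.001 m / 0.75 = 0.0013.

>>> send_rows(hand=[0.6,0.6,0.5,0.35,0.25,0.18,0.18,0.18], delta_pos=[[0,0,0.0013],[0,0,0.0027],[0,0,0.0027],[0,0,0.0027],[0,0,0.0027],[0,0,0.0027],[0,0,0.0053],[0,0,0.008]], angular=[[0,0,0],[0,0,0],[0,0,0],[0,0,0],[0,0,0],[0,0,0],[0,0,0],[0,0,0]])

```text
t: 9.9
tool_pos: [530.6, 57.5, 23.8]
ee_rot: [[0.988, 0.156, -0.0], [0.156, -0.988, 0.0], [-0.0, -0.0, -1.0]]
ft_force: [-0.1, -1.0, 0.2]
grip_width: 70.2
grasp_force: 0.0
```

To row units: 0.1 m / 0.75 = 0.1333, 0.09 m / 0.75 = 0.12.

>>> send_rows(hand=[0.18,0.18,0.18,0.18,0.18,0.18,0.18,0.18], delta_pos=[[0,0,0.0267],[0,0,0.0667],[0,0,0.12],[-0.0267,-0.004,0.1333],[-0.0667,-0.0107,0.1333],[-0.0933,-0.0147,0.1333],[-0.0933,-0.0147,0.1333],[-0.0933,-0.0147,0.1333]], angular=[[0,0,0],[0,0,0],[0,0,0],[0,0,0],[0,0,0],[0,0,0],[0,0,0],[0,0,0]])

```text
t: 10.7
tool_pos: [461.4, 46.4, 124.3]
ee_rot: [[0.988, 0.156, 0.002], [0.156, -0.988, -0.0], [0.002, 0.0, -1.0]]
ft_force: [-0.1, -0.7, 0.1]
grip_width: 70.0
grasp_force: 0.0
```

>>> send_rows(hand=[1,1,1,1,1,1,1,1], delta_pos=[[0,0,0],[0,0,0],[0,0,0],[0,0,0],[0,0,0],[0,0,0],[0,0,0],[0,0,0]], angular=[[0,0,0],[0,0,0],[0,0,0],[0,0,0],[0,0,0],[0,0,0],[0,0,0],[0,0,0]])

```text
t: 11.5
tool_pos: [460.7, 46.6, 123.8]
ee_rot: [[0.988, 0.156, 0.0], [0.156, -0.988, -0.0], [0.0, 0.0, -1.0]]
ft_force: [0.9, 0.7, -0.3]
grip_width: 0.2
grasp_force: 0.0
```

Run:
```python
from h import *
import pickle
s=read_state();im=capture("wrist");print(s["t"],s["tool_pos"],s["ft_force"],s["grip_width"]);save(im,"w5");pickle.dump(s,open("s5.pkl","wb"))
hsv=cv2.cvtColor(im,cv2.COLOR_RGB2HSV);H,S,V=[hsv[...,i].astype(int) for i in range(3)]
d=np.array([np.cos(.157),np.sin(.157)]);n=np.array([-d[1],d[0]])
dk=(V<75)&(S<90)
nn,lab,st,c=cv2.connectedComponentsWithStats(dk.astype(np.uint8));
for i in range(1,nn):
    if st[i,4]>300:
        P=np.argwhere(lab==i)[:,::-1].astype(float);P=onz("wrist",P,36*np.ones(len(P)),s)
        rc=cv2.minAreaRect(P[:,:2].astype(np.float32));q=np.array(rc[0]);print(st[i],rc,"mag",q@d-630,q@n+25.5)
```

```text
11.5 [460.70580658  46.55616663 123.79539952] [ 0.93474752  0.65516931 -0.31924357] 0.1789124422487903
[ 276   39   89  152 2909] ((530.1622924804688, 57.95655059814453), (77.9968490600586, 46.34962463378906), 8.985540390014648) mag -97.29643882029302 -0.1502247912081529
[    0   290   640   190 50039] ((358.6204833984375, 30.181106567382812), (146.29135131835938, 451.13104248046875), 8.990386962890625) mag -271.0712720977636 -0.7624940369917788
```

View pics/w5.png

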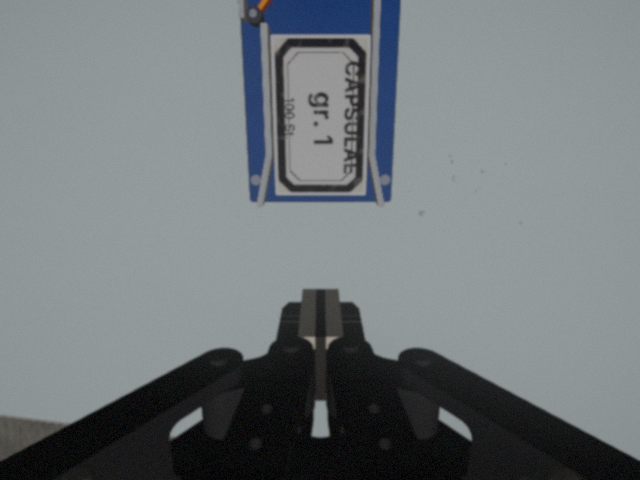

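The carton lies centred in the mouth, centre at about (320,115), x = -97 mm, parallel to the guides. The shut fingers are behind it, so I'll lower them and start to push.

To row units: -0.0995 m / 0.75 = -0.1327, -0.097 m / 0.75 = -0.1293.

>>> send_rows(hand=[1,1,1,1,1,1,1,1], delta_pos=[[0,0,-0.0267],[0,0,-0.06],[0,0,-0.0933],[0,0,-0.1173],[0,0,-0.1293],[0,0,-0.1327],[0,0,-0.1327],[0,0,-0.1327]], angular=[[0,0,0],[0,0,0],[0,0,0],[0,0,0],[0,0,0],[0,0,0],[0,0,0],[0,0,0]])

```text
t: 12.35
tool_pos: [461.6, 46.4, 25.2]
ee_rot: [[0.988, 0.156, 0.002], [0.156, -0.988, -0.0], [0.002, 0.001, -1.0]]
ft_force: [-0.0, 0.4, 0.1]
grip_width: -0.0
grasp_force: 0.0
```

To row units: 0.04 m / 0.75 = 0.0533, 0.001 m / 0.75 = 0.0013.

>>> send_rows(hand=[1,1,1,1,1,1,1,1], delta_pos=[[0.0067,0.0013,0],[0.0133,0.0024,0],[0.02,0.0035,0],[0.0267,0.0045,0],[0.0333,0.0056,0],[0.04,0.0067,0],[0.0467,0.0077,0],[0.0533,0.0088,0]], angular=[[0,0,0],[0,0,0],[0,0,0],[0,0,0],[0,0,0],[0,0,0],[0,0,0],[0,0,0]])

```text
t: 13.15
tool_pos: [501.1, 53.2, 24.2]
ee_rot: [[0.988, 0.156, -0.0], [0.156, -0.988, -0.0], [-0.0, -0.0, -1.0]]
ft_force: [-0.6, -0.5, 0.0]
grip_width: -0.2
grasp_force: 0.2
```

To row units: 0.04 m / 0.75 = 0.0533, 0.035 m / 0.75 = 0.0467.

>>> send_rows(hand=[1,1,1,1,1,1,1,1], delta_pos=[[0.0067,0.0011,0],[0.0133,0.0021,0],[0.02,0.0032,0],[0.0267,0.0043,0],[0.0333,0.0053,0],[0.04,0.0064,0],[0.0467,0.0073,0],[0.0533,0.0084,0]], angular=[[0,0,0],[0,0,0],[0,0,0],[0,0,0],[0,0,0],[0,0,0],[0,0,0],[0,0,0]])

```text
t: 13.95
tool_pos: [541.2, 59.5, 24.3]
ee_rot: [[0.988, 0.156, 0.0], [0.156, -0.988, -0.0], [0.0, 0.0, -1.0]]
ft_force: [-1.5, -0.7, 1.0]
grip_width: 0.1
grasp_force: 0.7
```

```bash
cat > m.py <<'E'
from h import *
s=read_state();im=capture("wrist");import sys;save(im,sys.argv[1])
hsv=cv2.cvtColor(im,cv2.COLOR_RGB2HSV);H,S,V=[hsv[...,i].astype(int) for i in range(3)]
d=np.array([np.cos(.157),np.sin(.157)]);n=np.array([-d[1],d[0]])
t=np.array(s["tool_pos"])[:2];print("tool mag",t@d-630,t@n+25.5,s["tool_pos"][2],"push",s["ft_force"][:2]@d,s["ft_force"])
wh=(S<40)&(V>75);wh[:,:200]=0;wh[:,440:]=0
def M(P,z):
    P=onz("wrist",np.array(P,float),z*np.ones(len(P)),s)[:,:2];return np.c_[P@d-630,P@n+25.5]
mo=(H>3)&(H<22)&(S>130)&(V>80)
p=np.argwhere(mo)[:,::-1];print("orange px",len(p));
if len(p): q=M(p,18);print("orange mag range",q.min(0).round(1),q.max(0).round(1))
dk=(V<75)&(S<90)
nn,lab,st,c=cv2.connectedComponentsWithStats(dk.astype(np.uint8));
for i in range(1,nn):
    if st[i,4]>300:
        q=M(np.argwhere(lab==i)[:,::-1],36);print(st[i],cv2.minAreaRect(q.astype(np.float32)))
E
python3 m.py w6
```

```text
tool mag -86.10665350937495 -0.3538557426508788 24.32387668394499 push -1.6063541193031856 [-1.51975262 -0.67342073  1.01696146]
orange px 1029
orange mag range [-38.9  26.8] [ 4.3 35.8]
[ 249   41  158  252 8303] ((-32.27750778198242, -1.2231502532958984), (46.560909271240234, 78.85993194580078), 88.21147918701172)
[    0   298   640   182 54380] ((-114.13756561279297, 0.2799224853515625), (256.7950744628906, 79.84099578857422), 89.99147033691406)
```

The carton has swung the flap towards the left wall and its rear face is at x≈-74. I'll carry on to about +6, then go slowly.

To row units: 0.04 m / 0.75 = 0.0533, 0.035 m / 0.75 = 0.0467.

>>> send_rows(hand=[1,1,1,1,1,1,1,1], delta_pos=[[0.0067,0.0011,0],[0.0133,0.0021,0],[0.02,0.0032,0],[0.0267,0.0043,0],[0.0333,0.0053,0],[0.04,0.0064,0],[0.0467,0.0073,0],[0.0533,0.0084,0]], angular=[[0,0,0],[0,0,0],[0,0,0],[0,0,0],[0,0,0],[0,0,0],[0,0,0],[0,0,0]])

```text
t: 14.8
tool_pos: [581.2, 65.8, 24.3]
ee_rot: [[0.988, 0.156, 0.0], [0.156, -0.988, -0.0], [0.0, 0.0, -1.0]]
ft_force: [-0.4, -0.6, 0.8]
grip_width: -0.0
grasp_force: 0.5
```

To row units: 0.039 m / 0.75 = 0.052, 0.035 m / 0.75 = 0.0467.

>>> send_rows(hand=[1,1,1,1,1,1,1,1], delta_pos=[[0.0067,0.0011,0],[0.0133,0.0021,0],[0.02,0.0032,0],[0.0267,0.0043,0],[0.0333,0.0053,0],[0.04,0.0064,0],[0.0467,0.0073,0],[0.052,0.0083,0]], angular=[[0,0,0],[0,0,0],[0,0,0],[0,0,0],[0,0,0],[0,0,0],[0,0,0],[0,0,0]])

```text
t: 15.6
tool_pos: [619.8, 72.0, 24.2]
ee_rot: [[0.988, 0.156, -0.001], [0.156, -0.988, 0.0], [-0.001, -0.0, -1.0]]
ft_force: [-4.6, -1.8, 3.4]
grip_width: -0.3
grasp_force: 2.4
```

```bash
python3 m.py w7
```

```text
tool mag -6.575836951190695 -0.27478050438075385 24.20632902253815 push -4.772527468577594 [-4.55065769 -1.77696787  3.42047019]
orange px 515
orange mag range [-30.   26.2] [ 7.  33.9]
[ 256  179  145  114 3493] ((27.245616912841797, -2.3945865631103516), (46.480350494384766, 39.1765251159668), 89.9952621459961)
[    0   298   640   182 51579] ((-34.53477478027344, 0.388092041015625), (79.84333038330078, 256.68817138671875), 0.003255171701312065)
```

To row units: 0.006 m / 0.75 = 0.008, 0.005 m / 0.75 = 0.0067.

>>> send_rows(hand=[1,1,1,1,1,1,1,1], delta_pos=[[0.0013,0.0003,0],[0.0027,0.0004,0],[0.004,0.0007,0],[0.0053,0.0008,0],[0.0067,0.0011,0],[0.008,0.0012,0],[0.008,0.0012,0],[0.008,0.0012,0]], angular=[[0,0,0],[0,0,0],[0,0,0],[0,0,0],[0,0,0],[0,0,0],[0,0,0],[0,0,0]])

```text
t: 16.45
tool_pos: [626.0, 73.0, 24.2]
ee_rot: [[0.988, 0.156, 0.001], [0.156, -0.988, 0.0], [0.001, -0.0, -1.0]]
ft_force: [-2.0, 0.8, -0.7]
grip_width: -0.1
grasp_force: 1.0
```

To row units: 0.002 m / 0.75 = 0.0027, 0.001 m / 0.75 = 0.0013.

>>> send_rows(hand=[1,1,1,1,1,1,1,1], delta_pos=[[0.0007,0.0001,0],[0.0013,0.0003,0],[0.002,0.0003,0],[0.0027,0.0004,0],[0.0027,0.0004,0],[0.0027,0.0004,0],[0.0027,0.0004,0],[0.0027,0.0004,0]], angular=[[0,0,0],[0,0,0],[0,0,0],[0,0,0],[0,0,0],[0,0,0],[0,0,0],[0,0,0]])

```text
t: 17.25
tool_pos: [627.6, 73.2, 24.2]
ee_rot: [[0.988, 0.156, -0.0], [0.156, -0.988, 0.0], [-0.0, -0.0, -1.0]]
ft_force: [-3.2, 0.2, 0.7]
grip_width: -0.1
grasp_force: 1.7
```

To row units: 0.0024 m / 0.75 = 0.0032, 0.0021 m / 0.75 = 0.0028.

>>> send_rows(hand=[1,1,1,1,1,1,1,1], delta_pos=[[0.0004,0,0],[0.0008,0.0001,0],[0.0012,0.0001,0],[0.0016,0.0003,0],[0.002,0.0003,0],[0.0024,0.0004,0],[0.0028,0.0004,0],[0.0032,0.0005,0]], angular=[[0,0,0],[0,0,0],[0,0,0],[0,0,0],[0,0,0],[0,0,0],[0,0,0],[0,0,0]])

```text
t: 18.05
tool_pos: [630.0, 73.6, 24.3]
ee_rot: [[0.988, 0.156, -0.0], [0.156, -0.988, 0.0], [-0.0, -0.0, -1.0]]
ft_force: [-3.8, 1.2, 0.8]
grip_width: 0.3
grasp_force: 2.1
```

To row units: 0.0024 m / 0.75 = 0.0032, 0.0021 m / 0.75 = 0.0028.

>>> send_rows(hand=[1,1,1,1,1,1,1,1], delta_pos=[[0.0004,0,0],[0.0008,0.0001,0],[0.0012,0.0001,0],[0.0016,0.0003,0],[0.002,0.0003,0],[0.0024,0.0004,0],[0.0028,0.0004,0],[0.0032,0.0005,0]], angular=[[0,0,0],[0,0,0],[0,0,0],[0,0,0],[0,0,0],[0,0,0],[0,0,0],[0,0,0]])

```text
t: 18.85
tool_pos: [632.5, 74.0, 24.2]
ee_rot: [[0.988, 0.156, -0.0], [0.156, -0.988, 0.0], [-0.0, -0.0, -1.0]]
ft_force: [-5.1, 1.5, 0.8]
grip_width: 0.0
grasp_force: 2.2
```

To row units: 0.002 m / 0.75 = 0.0027, 0.0018 m / 0.75 = 0.0024.

>>> send_rows(hand=[1,1,1,1,1,1,1,1], delta_pos=[[0.0004,0,0],[0.0008,0.0001,0],[0.0012,0.0001,0],[0.0016,0.0003,0],[0.002,0.0003,0],[0.0024,0.0004,0],[0.0027,0.0004,0],[0.0027,0.0004,0]], angular=[[0,0,0],[0,0,0],[0,0,0],[0,0,0],[0,0,0],[0,0,0],[0,0,0],[0,0,0]])

```text
t: 19.65
tool_pos: [634.2, 74.3, 24.2]
ee_rot: [[0.988, 0.156, -0.001], [0.156, -0.988, 0.0], [-0.001, -0.0, -1.0]]
ft_force: [-5.6, 1.2, 1.4]
grip_width: -0.1
grasp_force: 2.6
```

To row units: 0.002 m / 0.75 = 0.0027, 0.0018 m / 0.75 = 0.0024.

>>> send_rows(hand=[1,1,1,1,1,1,1,1], delta_pos=[[0.0004,0,0],[0.0008,0.0001,0],[0.0012,0.0001,0],[0.0016,0.0003,0],[0.002,0.0003,0],[0.0024,0.0004,0],[0.0027,0.0004,0],[0.0027,0.0004,0]], angular=[[0,0,0],[0,0,0],[0,0,0],[0,0,0],[0,0,0],[0,0,0],[0,0,0],[0,0,0]])

```text
t: 20.45
tool_pos: [635.3, 74.5, 24.2]
ee_rot: [[0.988, 0.156, -0.003], [0.156, -0.988, -0.0], [-0.003, -0.0, -1.0]]
ft_force: [-9.4, 0.6, 4.0]
grip_width: -0.1
grasp_force: 4.5
```

Stop contact: the force rises from 5.6 to 9.4 N within 1.1 mm. I'm aiming for about 14–15 N in total, which is about 9 N on the pads.

To row units: 0.0015 m / 0.75 = 0.002, 0.0012 m / 0.75 = 0.0016.

>>> send_rows(hand=[1,1,1,1,1,1,1,1], delta_pos=[[0.0004,0,0],[0.0008,0.0001,0],[0.0012,0.0001,0],[0.0016,0.0003,0],[0.002,0.0003,0],[0.002,0.0003,0],[0.002,0.0003,0],[0.002,0.0003,0]], angular=[[0,0,0],[0,0,0],[0,0,0],[0,0,0],[0,0,0],[0,0,0],[0,0,0],[0,0,0]])

```text
t: 21.25
tool_pos: [636.1, 74.6, 24.2]
ee_rot: [[0.988, 0.156, -0.004], [0.156, -0.988, -0.0], [-0.004, -0.0, -1.0]]
ft_force: [-12.6, -0.1, 6.1]
grip_width: 0.3
grasp_force: 6.0
```

To row units: 0.0013 m / 0.75 = 0.0017, 0.0012 m / 0.75 = 0.0016.

>>> send_rows(hand=[1,1,1,1,1,1,1,1], delta_pos=[[0.0004,0,0],[0.0008,0.0001,0],[0.0012,0.0001,0],[0.0016,0.0003,0],[0.0017,0.0003,0],[0.0017,0.0003,0],[0.0017,0.0003,0],[0.0017,0.0003,0]], angular=[[0,0,0],[0,0,0],[0,0,0],[0,0,0],[0,0,0],[0,0,0],[0,0,0],[0,0,0]])

```text
t: 22.05
tool_pos: [636.8, 74.7, 24.2]
ee_rot: [[0.988, 0.157, -0.006], [0.157, -0.988, -0.001], [-0.006, -0.0, -1.0]]
ft_force: [-14.4, -0.6, 7.4]
grip_width: -0.2
grasp_force: 7.3
```

```bash
python3 m.py w8
python3 - <<'E'
import cv2
cv2.imwrite("pics/w8c.png",cv2.resize(cv2.imread("pics/w8.png")[0:320,160:480],None,fx=1.8,fy=1.8))
E
```

```text
tool mag 10.612951783277708 -0.279796803107633 24.161186353810983 push -14.322375950275159 [-14.40135697  -0.62769796   7.43723026]
orange px 0
[ 258  236  140   57 2169] ((35.08991622924805, -2.409543991088867), (20.24488067626953, 46.5478630065918), 0.017478032037615776)
[    0   298   640   182 49343] ((-17.425575256347656, 0.2450408935546875), (80.23703002929688, 256.95697021484375), 0.03923835977911949)
```

View pics/w8c.png

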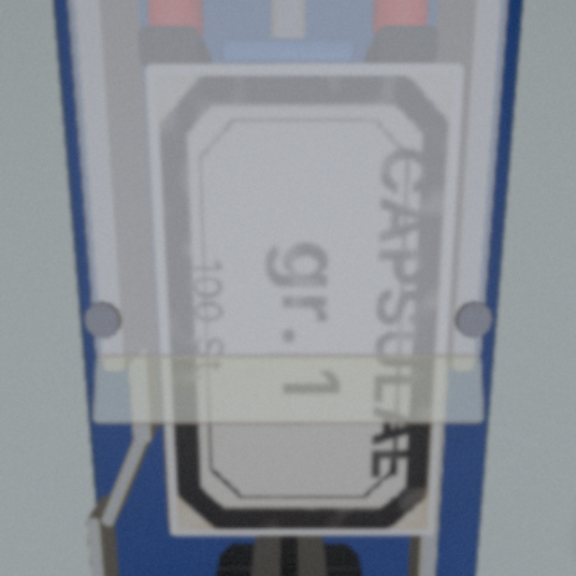

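The carton is pressed against both dark pads, with its front edge at crop y≈65. The push is 14.3 N, so about 8–9 N is on the pads, and no orange shows in front of the fingers. I'll draw back gently and then lift away.

To row units: -0.032 m / 0.75 = -0.0427, -0.027 m / 0.75 = -0.036.

>>> send_rows(hand=[1,1,1,1,1,1,1,1], delta_pos=[[-0.004,-0.0007,0],[-0.008,-0.0013,0],[-0.0133,-0.0021,0],[-0.0187,-0.0029,0],[-0.024,-0.0037,0],[-0.0293,-0.0047,0],[-0.036,-0.0057,0],[-0.0427,-0.0068,0]], angular=[[0,0,0],[0,0,0],[0,0,0],[0,0,0],[0,0,0],[0,0,0],[0,0,0],[0,0,0]])

```text
t: 22.9
tool_pos: [608.0, 69.5, 24.9]
ee_rot: [[0.988, 0.156, 0.002], [0.156, -0.988, -0.0], [0.002, 0.001, -1.0]]
ft_force: [1.0, 0.6, 1.2]
grip_width: 0.1
grasp_force: 0.0
```

To row units: 0.12 m / 0.75 = 0.16, 0.11 m / 0.75 = 0.1467.

>>> send_rows(hand=[1,1,1,1,1,1,1,1], delta_pos=[[-0.0133,-0.0021,0],[-0.0267,-0.0043,0.0133],[-0.04,-0.0064,0.04],[-0.06,-0.0093,0.08],[-0.08,-0.0127,0.12],[-0.0933,-0.0147,0.1467],[-0.0933,-0.0147,0.16],[-0.0933,-0.0147,0.16]], angular=[[0,0,0],[0,0,0],[0,0,0],[0,0,0],[0,0,0],[0,0,0],[0,0,0],[0,0,0]])

```text
t: 23.7
tool_pos: [538.6, 58.6, 146.1]
ee_rot: [[0.988, 0.156, 0.004], [0.156, -0.988, -0.0], [0.004, 0.001, -1.0]]
ft_force: [-0.1, -0.6, -0.2]
grip_width: -0.3
grasp_force: 0.0
```

>>> send_rows(hand=[1,1,1,1,1,1,1,1], delta_pos=[[0,0,0],[0,0,0],[0,0,0],[0,0,0],[0,0,0],[0,0,0],[0,0,0],[0,0,0]], angular=[[0,0,0],[0,0,0],[0,0,0],[0,0,0],[0,0,0],[0,0,0],[0,0,0],[0,0,0]])

```text
t: 24.5
tool_pos: [537.3, 58.9, 144.3]
ee_rot: [[0.988, 0.156, 0.0], [0.156, -0.988, -0.0], [0.0, 0.0, -1.0]]
ft_force: [-0.2, 1.1, 0.4]
grip_width: 0.1
grasp_force: 0.0
```

```bash
python3 m.py w9
```

```text
tool mag -90.08517782300203 -0.3863019898941076 144.30249653269658 push -0.014020412255165659 [-0.18875354  1.10268755  0.40702495]
orange px 338
orange mag range [-40.5   0.1] [ 0.  33.5]
[ 283    0   85   77 1270] ((22.492738723754883, -2.449420928955078), (46.118858337402344, 38.5361442565918), 89.98263549804688)
[    0   290   640   190 54203] ((-209.31484985351562, 0.646820068359375), (493.5789794921875, 159.35719299316406), 89.99008178710938)
```

View pics/w9.png

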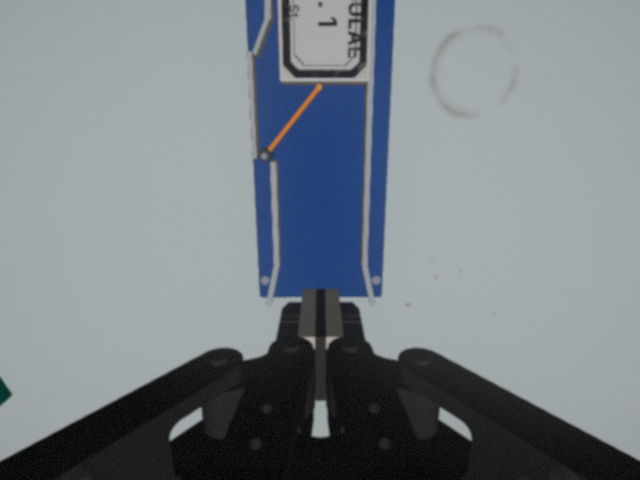

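The flap is closed, from (266,155) to (320,86), and the carton's rear face rests against its tip at y≈82. The robot is clear, so I'll hand the job in.

```bash
python3 -c "
from bench import *
print(finish_job())"
```

```text
the job is handed in; nothing more can be done
None
```

I pushed the carton through the flap onto the counting stop with about 14 N (an estimated 7–10 N on the pads; 6 N counts), then let go; it now rests against the closed flap, and the job is handed in at about 25 s, though no count signal or verdict was shown.

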